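Pop the blue pill box out of the organiser and catch it

TASK

The pills due with this meal are in the blue box of the four-box pill organiser on the cart. Push down the white key behind the blue box so that its spring throws the box out at the front, and have your other finger there to stop it before it slides off the organiser. Leave the other three boxes shut in and everything else on the cart where it is, do not pick anything up, and finish while still holding the popped box there with the finger, at rest and partly out of its bay.

Things in the scene. Friction and masses are not known exactly. Their poses are not given: they have to be found in the camera images.
- organiser: Grey pill organiser fixed on the cart's upper tier, 100 mm deep (x), 188 mm wide (y). Origin: centre of underside, on the cart; -x is its open front, +x its back. Four bays at y = +69, +23, -23, -69 mm, 42 mm between 4 mm walls 22 mm high, floor 6 mm up, open in front. Home box fronts at x = -28 mm; floor and walls end at x = -50 mm. Which colour sits in which bay changes.
- box_blue: The box to pop out: blue tub with tinted clear lid and pills, 34 mm long (x), 40 wide (y), 30 high, about 35 g. Origin: centre of underside; axes as the organiser's; home at x = -11 mm of the organiser, 6 mm above the cart (top at 36 mm). The catch of the key behind it holds it: till then it cannot be lifted or pulled out. Popped from 8 mm out, slid away beyond 36 mm out.
- blue_front (a point): Centre of the blue box's front face, 53 mm ahead of its key's centre. On release a spring (2.5 N, 1.0 N at 38 mm out) shoots the box out along the organiser's -x in under 0.1 s; it slides off unless something already stands in its way. A finger face across the bay 10 to 26 mm ahead of this face, tip lower than the box's top, stops it, and the spring keeps it pressed on the finger.
- box_yellow: Yellow pill box of the same build and size as the blue one, home in its own bay; to be left there. Origin: centre of its underside.
- box_green: Green pill box of the same build and size as the blue one, home in its own bay; to be left there. Origin: centre of its underside.
- box_red: Red pill box of the same build and size as the blue one, home in its own bay; to be left there. Origin: centre of its underside.
- key0_top (a point): Centre of the top of the white release key of the bay at y = +69 mm, at x = +25 mm of the organiser, 36 mm behind the box's origin: 13 mm (x) by 26 mm (y), top 31 mm above the cart when up. It goes straight down 7 mm to a stop, 1 mm above the deck round it, sprung 1.5 N (up) to 5 N (stop), and frees its box about 4 mm down, at 4 to 5 N.
- key1_top (a point): Centre of the top of the white release key of the bay at y = +23 mm, at x = +25 mm of the organiser, 36 mm behind the box's origin: 13 mm (x) by 26 mm (y), top 31 mm above the cart when up. It goes straight down 7 mm to a stop, 1 mm above the deck round it, sprung 1.5 N (up) to 5 N (stop), and frees its box about 4 mm down, at 4 to 5 N.
- key2_top (a point): Centre of the top of the white release key of the bay at y = -23 mm, at x = +25 mm of the organiser, 36 mm behind the box's origin: 13 mm (x) by 26 mm (y), top 31 mm above the cart when up. It goes straight down 7 mm to a stop, 1 mm above the deck round it, sprung 1.5 N (up) to 5 N (stop), and frees its box about 4 mm down, at 4 to 5 N.
- key3_top (a point): Centre of the top of the white release key of the bay at y = -69 mm, at x = +25 mm of the organiser, 36 mm behind the box's origin: 13 mm (x) by 26 mm (y), top 31 mm above the cart when up. It goes straight down 7 mm to a stop, 1 mm above the deck round it, sprung 1.5 N (up) to 5 N (stop), and frees its box about 4 mm down, at 4 to 5 N.
- key0 (a joint): Travel of that key, m: 0 up, 0.007 fully down.
- key1 (a joint): Travel of that key, m: 0 up, 0.007 fully down.
- key2 (a joint): Travel of that key, m: 0 up, 0.007 fully down.
- key3 (a joint): Travel of that key, m: 0 up, 0.007 fully down.
- tub: Closed square tub, pale plastic with white lid, 104 by 104 mm, 68 mm high, loose. Origin: centre of its underside. Beside the organiser; leave alone.
- cups: Stack of four nested stainless dipping cups, 71 mm across, 54 mm high, loose. Origin: centre of its underside. Beside the organiser; leave alone.
- ladle: Orange silicone ladle lying behind the organiser, 275 mm long, bowl 80 mm across and 34 mm high, loose. Origin: on the cart, near the middle of its length; its x axis points to the bowl, whose centre is 95 mm away. Leave alone.
- fish_rest: White porcelain chopstick rest shaped like a fish, 55 by 20 mm, 20 mm high, loose, in front of the organiser near one of its corners. Origin: centre of its underside. Leave alone.
There are look-alikes about, which are no part of the job. There is more than one size of the box_blue; the one meant has the size given above.

How it is judged:
By the outcome, as a careful person would: the job done as asked, in the order asked, and still so for the second after the job is handed in, while the arm keeps its last pose, push and grip.
It also fails if it takes over 32 s, if anything falls off the work surface, if the arm or the gripper's body presses on something with over 40 N, if the wrist force passes 120 N, or if a joint passes its speed limit or range.

ROBOT

A 6-joint arm with a two-finger parallel gripper is mounted at the origin on the work surface. World frame = base frame: x ahead of the robot, y to its left, z up, the work surface at z = 0. Lengths are in m, angles in rad, forces in N, time in s.
With the tool pointing down it reaches from about 0.3 to 0.825 m from the base axis. Payload 5.4 kg.
Tool frame: the origin (TCP) lies at the very end of the fingers, on their centre line; the grasp point (between the pads) lies 19 mm behind it (r.tcp_to_grasp is the distance from the TCP to the grasp point, in m); z points along the fingers, y is the line along which they close (so a half turn about z gives the same grasp; the last joint's range is limited). The gripper opens to 92 mm and grips with 3 to 60 N. Pads are 20 mm wide; open, the fingers measure 128 mm over their backs; the gripper's body (75 mm by 189 mm) begins 69 mm behind the grasp point.
Start: joints at [-1.507, 0.158, 1.597, -0, 1.386, -0.21], TCP at [0.155, -0.554, 0.215] pointing down, gripper open.
Joint ranges: [-2.91, 2.91], [-0.94, 2.29], [0.18, 2.7], [-1.29, 4.43], [0.17, 2.64], [-3, 3]. Speed limits (rad/s): [2.57, 2.57, 3.14, 3.14, 3.14, 3.14].

INTERFACE

Orientations are given as a unit quaternion [x, y, z, w].
In Python, from workcell import r, eyes, sign_off gives the robot as it stands.
- The arm moves only by the tool jog_arm, never from a script. Its argument "deltas" is a list of rows, each a list of 6 numbers: the shift along the tool's x, y, z in mm, then the turn, a rotation vector about the tool's x, y, z in degrees. A call has exactly 8 rows; each row is the pose to reach, as a shift and turn from the pose commanded when the call began, along the tool's axes at that moment; what a row does not reach only later rows make up. A row lasts 1/10 s, in which the tool goes at most 50 mm and 8.59 degrees, less where a joint would pass 70% of its speed; a pose out of reach is approached as far as the arm can. A call with a gripper value outside its range is refused whole. "claw" is the opening, from 0 (shut) to 1 (fully open), set as the call begins (left out, the last holds). The fingers move at their own pace and stop on an object; the grip force is fixed at half the most. Time passes only in rows, so rows that repeat a pose let the fingers close, or fill a call up. It gives the time, the measured TCP pose, the force, the opening and the grip force at its end, in the units of the state.
- r.observe(): the state, without advancing time (a new reading comes with each control period).
- eyes.camera(name): name is "scene" or "top" or "wrist"; returns a dict with "img" (480x640x3 uint8, red, green, blue), "z_map" (480x640 float32, m along the optical axis (not along the pixel's ray), 0 where there is no reading), "fovy" (degrees; the focal length in pixels is half the picture's height over the tangent of half this angle, whatever the lens; pixels are square), "cx", "cy" (the principal point, pixels), "pose" (4x4, takes a point from camera to world coordinates). Camera axes: x right, y down, z forward; pixel columns grow to the right and rows downward; lengths in m; the calibration is good to about 2 mm. A picture is of the moment at which its call begins.
- sign_off(): hands the job in; it is judged then, once.
The state is a dict: "clock": time; "joint_pos": joint angles; "joint_vel": joint speeds; "joint_torque": joint torques, N m; "tool_pos": TCP position; "ee_rot": TCP orientation; "wrist_force": force on the tool from outside, world axes, zero at the start; "torque": the same for the moment, N m; "opening": finger opening in m; "grasp_force": force on a finger pad.
Only numpy, scipy, OpenCV 4.12 (cv2) and the standard library are available. Lean on these libraries where they do the work, as an engineer would, in place of code of your own. Each camera call takes 0.05 s, during which the arm holds its last target. There are 200 camera calls.

## Working session

There is one attempt and no reset: what is moved stays moved. The work goes in short steps, Python scripts to look and compute and a tool call to move; the robot and the scene stay as the last step left them, time stands still between calls to the robot, and variables do not carry over. Pictures are saved under pics/ and viewed, at most 10 in all, crops included, and the job is handed in when it is done.

Besides the shell and the picture viewer there is one more tool, called after "Emit:" in YAML: its name, and indented under it one key for each argument. jog_arm: Moves the arm, as the interface text tells. Its arguments: {"type":"object","properties":{"deltas":{"type":"array"},"claw":{"type":"number"}},"required":["deltas"]}

```bash
mkdir -p pics; ls
cat > h.py <<'E'
import numpy as np, cv2
from workcell import r, eyes, sign_off
def shot(n,f):
    c=eyes.camera(n); np.savez('pics/'+f+'.npz',**{k:c[k] for k in c}); cv2.imwrite('pics/'+f+'.png',c['img'][:,:,::-1]); return c
def load(f): return dict(np.load('pics/'+f+'.npz'))
def P(c,u,v,z=None,hz=None):
    f=240/np.tan(np.radians(float(c['fovy']))/2); d=np.array([(u-c['cx'])/f,(v-c['cy'])/f,1.]); T=c['pose']
    if hz is not None: z=(hz-T[2,3])/(T[:3,:3]@d)[2]
    if z is None: z=np.median(c['z_map'][int(v)-1:int(v)+2,int(u)-1:int(u)+2])
    return T[:3,:3]@(d*z)+T[:3,3]
E
python3 - <<'E'
from h import *
s=r.observe();print({k:np.round(v,3) for k,v in s.items()})
for n in('scene','top'):
    c=shot(n,n);print(n,c['fovy'],c['cx'],c['cy'],c['pose'].round(3).tolist())
E
```

```text
pics
{'clock': np.float64(0.0), 'joint_pos': array([-1.507,  0.159,  1.598, -0.   ,  1.386, -0.21 ]), 'joint_vel': array([ 0.001, -0.001, -0.001,  0.001, -0.001, -0.001]), 'joint_torque': array([-0.0000e+00, -3.8558e+01, -3.2210e+01,  7.0000e-02,  3.8000e-02,
       -0.0000e+00]), 'tool_pos': array([ 0.155, -0.553,  0.214]), 'ee_rot': array([ 0.991,  0.136,  0.   , -0.001]), 'wrist_force': array([ 0.957, -0.239, -0.446]), 'torque': array([0.013, 0.014, 0.001]), 'grasp_force': np.float64(0.0), 'opening': np.float64(0.092)}
scene 53.01903713480815 317.25277821876597 234.3933508277495 [[0.091, 0.818, -0.569, 1.001], [0.996, -0.074, 0.053, -0.011], [0.002, -0.571, -0.821, 0.734], [0.0, 0.0, 0.0, 1.0]]
top 42.02898371111151 322.15274926093383 240.55361306722185 [[0.016, -0.995, 0.097, 0.444], [-1.0, -0.015, 0.009, 0.03], [-0.007, -0.097, -0.995, 0.926], [0.0, 0.0, 0.0, 1.0]]
```

View pics/top.png

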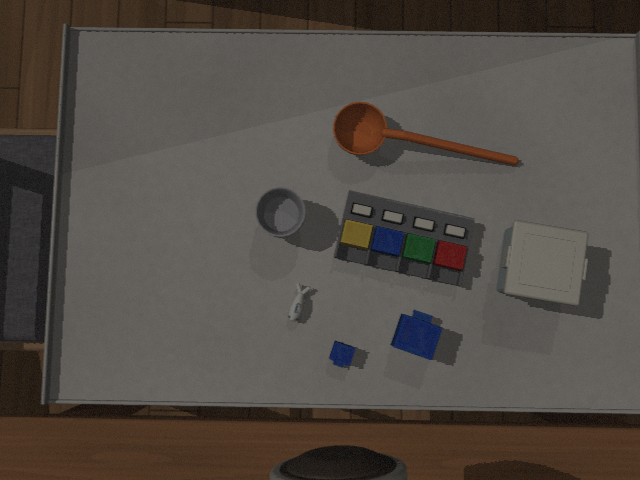

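View pics/scene.png

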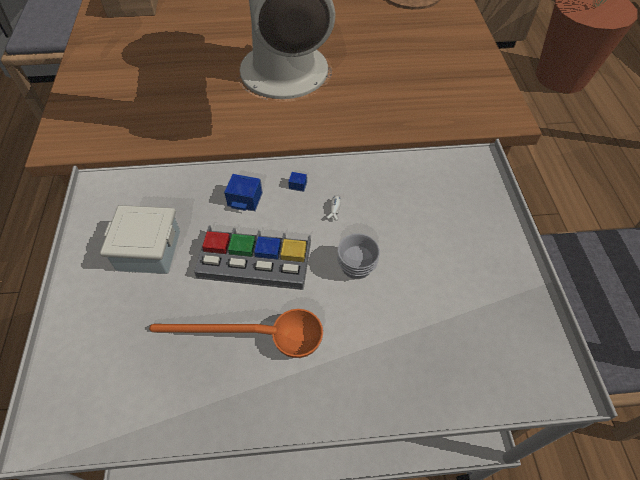

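Candidates for the blue box (top view): in the organiser (389,241); large loose one (416,335); small loose one (342,354). The description fits the one in the organiser, second bay from +y. Now a close crop to check it.

Run:
```python
from h import *
c=load('top')
i=cv2.cvtColor(c['img'],cv2.COLOR_RGB2BGR)[180:300,320:480]
cv2.imwrite('pics/crop1.png',cv2.resize(i,None,fx=5,fy=5,interpolation=cv2.INTER_CUBIC))
for n,u,v in [('k0',361,210),('k1',392,217),('k2',424,224),('k3',455,231),('ye',357,234),('bl',389,241),('gr',420,248),('red',451,255),('cart',300,340),('cart2',470,300),('bigblue',416,335),('small',342,354),('tub',545,262),('fish',298,304),('cups rim',262,198),('ladle',450,146),('bowl',360,105)]:
    print(n,P(c,u,v).round(4))
```

```text
k0 [ 0.5766 -0.0177  0.0313]
k1 [ 0.5672 -0.0626  0.0305]
k2 [ 0.5575 -0.1085  0.0319]
k3 [ 0.548  -0.1529  0.0322]
ye [ 0.5411 -0.012   0.0368]
bl [ 0.5318 -0.0579  0.0355]
gr [ 0.5225 -0.1022  0.0354]
red [ 0.513  -0.1461  0.0369]
cart [ 0.3874  0.0681 -0.0006]
cart2 [ 4.499e-01 -1.810e-01  4.000e-04]
bigblue [ 0.3996 -0.0958  0.0419]
small [0.3701 0.0069 0.0224]
tub [ 0.503  -0.2687  0.0678]
fish [0.44   0.0713 0.0182]
cups rim [0.5886 0.1237 0.0517]
ladle [ 0.6732 -0.1468  0.0294]
bowl [ 0.7339 -0.0149  0.0263]
```

View pics/crop1.png

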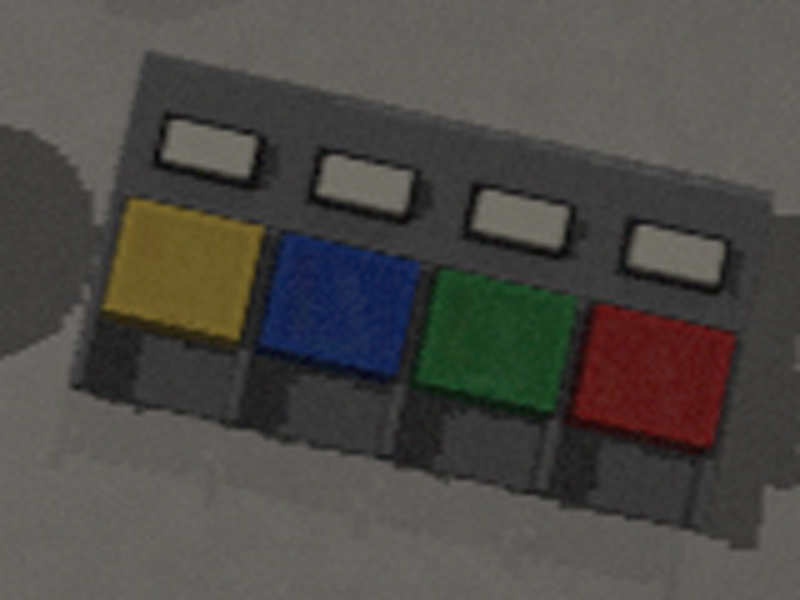

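```bash
cat >> h.py <<'E'
from scipy.optimize import least_squares
from scipy.spatial.transform import Rotation as R
def fit(c,obs):
    # obs: (org x, org y, height, u, v) -> cx, cy, yaw
    w=np.array([P(c,o[3],o[4],hz=o[2])[:2] for o in obs]); m=np.array([o[:2] for o in obs])
    f=lambda p:(m@np.array([[np.cos(p[2]),np.sin(p[2])],[-np.sin(p[2]),np.cos(p[2])]])+p[:2]-w).ravel()
    s=least_squares(f,[.54,-.09,-.2]); print('res mm',(s.fun*1e3).round(1)); return s.x
def delta(p,mx,my,z,s=None):
    # tool shift mm / turn deg to TCP at organiser (mx,my), height z, tool y along organiser +-x
    s=r.observe(); T=R.from_quat(s['ee_rot']); c,q=np.cos(p[2]),np.sin(p[2])
    t=np.array([p[0]+c*mx-q*my,p[1]+q*mx+c*my,z]); d=T.inv().apply(t-s['tool_pos'])*1e3
    out=[]
    for sg in(1,-1):
        y=sg*np.array([c,q,0]);zz=np.array([0,0,-1.]);G=np.column_stack([np.cross(y,zz),y,zz])
        out.append((T.inv()*R.from_matrix(G)).as_rotvec(degrees=True).round(2))
    print('target',t.round(4),'shift',d.round(1),'turns',out,'clock',s['clock'],'F',s['wrist_force'].round(1),'open',s['opening'])
E
python3 - <<'E'
from h import *
c=load('top')
q=lambda x,y:(320+x/5-.4,180+y/5-.4)
o=[(.025,.069,.031,*q(210,149)),(.025,.023,.031,*q(364,185)),(.025,-.023,.031,*q(520,220)),(.025,-.069,.031,*q(677,256)),
(-.011,.069,.036,*q(184,269)),(-.011,.023,.036,*q(340,304)),(-.011,-.023,.036,*q(495,338)),(-.011,-.069,.036,*q(652,374))]
p=fit(c,o);print(p.tolist());np.save('p.npy',p)
delta(p,-.0135,.023,.12)
E
```

```text
res mm [-0.   0.4  0.2 -0.1  0.1 -0.1  0.2  0.1  0.3  0.6  0.1  0.3 -0.4 -0.5
 -0.4 -0.7]
[0.5386523766107322, -0.08040892285100891, -0.21019546804025335]
target [ 0.5302 -0.0551  0.12  ] shift [ 495.5 -377.9   94.5] turns [array([ -0.07,  -0.07, -62.27]), array([-8.0000e-02,  8.0000e-02,  1.1773e+02])] clock 0.1 F [-0.1 -0.5  0.5] open 0.09155239710550422
```

Emit:
jog_arm:
  deltas:
    - [30,-23,0,0,0,-7]
    - [65,-50,0,0,0,-14]
    - [100,-76,0,0,0,-21]
    - [137,-104,0,0,0,-28]
    - [173,-132,0,0,0,-35]
    - [210,-160,0,0,0,-42]
    - [246,-188,0,0,0,-49]
    - [283,-216,0,0,0,-56]
  claw: 0.707

```text
clock: 0.9
tool_pos: [0.3701, -0.2673, 0.2143]
ee_rot: [0.809, 0.587, 0.0, -0.0]
wrist_force: [0.4, -0.7, 0.0]
opening: 0.065
grasp_force: 0.0
```

Run:
```python
from h import *
delta(np.load('p.npy'),-.0135,.023,.09);print(r.observe()['joint_pos'])
```

```text
target [ 0.5302 -0.0551  0.09  ] shift [251.3  86.6 124.4] turns [array([-0.01, -0.01, -6.01]), array([-2.0000e-02,  2.0000e-02,  1.7399e+02])] clock 0.9 F [ 0.4 -0.7  0. ] open 0.06496221442306332
[-8.91269689e-01 -1.58457741e-01  1.91438392e+00  4.58388271e-05
  1.38595438e+00 -5.76274051e-01]
```

Emit:
jog_arm:
  deltas:
    - [36,12,10,0,0,-1]
    - [75,26,25,0,0,-2]
    - [115,40,45,0,0,-3]
    - [155,53,65,0,0,-4]
    - [195,67,85,0,0,-5]
    - [230,80,105,0,0,-6]
    - [251,86.5,124,0,0,-6]
    - [251,86.5,124,0,0,-6]

```text
clock: 1.7
tool_pos: [0.5289, -0.0551, 0.0873]
ee_rot: [0.778, 0.629, -0.002, -0.003]
wrist_force: [-1.0, 0.5, -0.5]
opening: 0.0648
grasp_force: 0.0
```

Run:
```python
from h import *
delta(np.load('p.npy'),-.0135,.023,.06)
a=shot('wrist','w1')['img'];b=shot('scene','s1')['img'][170:330,160:400]
cv2.imwrite('pics/s1c.png',cv2.resize(b[:,:,::-1],None,fx=3.2,fy=3.2,interpolation=cv2.INTER_CUBIC))
```

```text
target [ 0.5302 -0.0551  0.06  ] shift [ 0.2  1.5 27.3] turns [array([-0.36, -0.07, -0.07]), array([-1.1000e-01,  5.7000e-01,  1.7993e+02])] clock 1.7 F [-1.   0.5 -0.5] open 0.06481428727658577
```

View pics/w1.png

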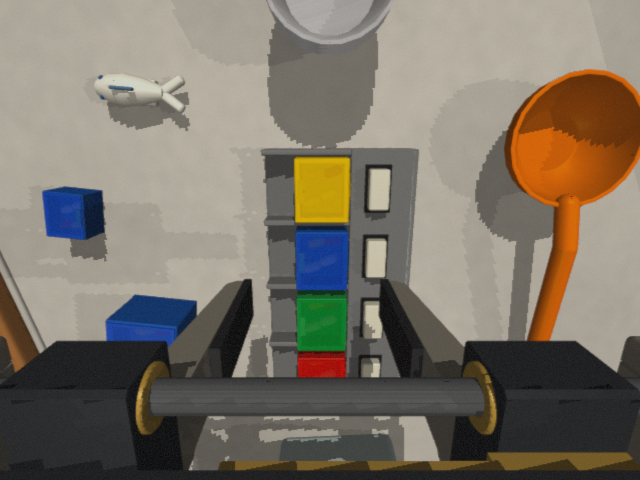

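View pics/s1c.png

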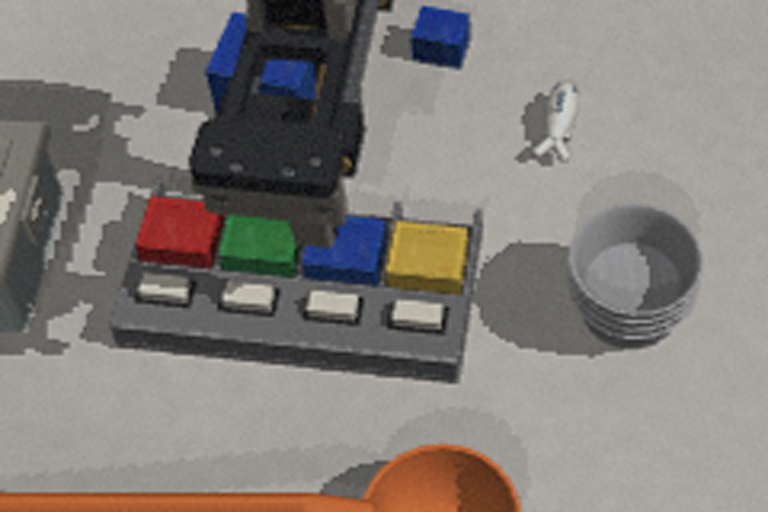

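Wrist view: blue box (322,260) with its key at (376,257); finger tips at (250,282) and (382,282). Scene crop: finger bundle above the blue/green boxes as perspective predicts, neighbours all shut. Cross-check with the wrist calibration.

Run:
```python
from h import *
c=load('w1');p=np.load('p.npy')
A=np.array([[np.cos(p[2]),np.sin(p[2])],[-np.sin(p[2]),np.cos(p[2])]])
for n,u,v,h in[('k0',377.5,188.5,.031),('k1',375.5,257.5,.031),('ye',322,189,.036),('bl',322,260,.036),('tipL',251,282,.087),('tipR',381,282,.087)]:
    w=P(c,u,v,hz=h);print(n,w.round(4),'org',(A@(w[:2]-p[:2])*1e3).round(1),'depth pt',P(c,u,v).round(3))
for v in (290,300): print(v,[float(P(c,u,v)[2].round(3)) for u in range(360,450,4)])
```

```text
k0 [ 0.5771 -0.016   0.031 ] org [24.1 71. ] depth pt [ 0.577 -0.016  0.029]
k1 [ 0.5684 -0.0603  0.031 ] org [24.9 25.8] depth pt [ 0.568 -0.061  0.03 ]
ye [ 0.5433 -0.0084  0.036 ] org [-10.5  71.4] depth pt [ 0.543 -0.009  0.035]
bl [ 0.534 -0.053  0.036] org [-10.3  25.8] depth pt [ 0.534 -0.054  0.035]
tipL [ 0.4995 -0.04    0.087 ] org [-46.7  31.4] depth pt [ 0.5   -0.04   0.087]
tipR [ 0.5636 -0.0536  0.087 ] org [18.8 31.4] depth pt [ 0.563 -0.053  0.089]
290 [0.022, 0.022, 0.022, 0.022, 0.021, 0.088, 0.098, 0.1, 0.1, 0.099, 0.098, 0.098, 0.098, -0.001, -0.001, -0.001, -0.002, -0.001, -0.002, -0.001, -0.002, -0.001, -0.002]
300 [0.022, 0.022, 0.023, 0.023, 0.023, 0.089, 0.099, 0.108, 0.111, 0.111, 0.11, 0.11, 0.11, 0.11, 0.11, 0.11, -0.001, -0.002, -0.002, -0.002, -0.001, -0.001, -0.001]
```

Emit:
jog_arm:
  deltas:
    - [0,0,10,0,0,0]
    - [0,0,20,0,0,0]
    - [0,0,32,0,0,0]
    - [0,0,42,0,0,0]
    - [0,0,48,0,0,0]
    - [0,0,50,0,0,0]
    - [0,0,50,0,0,0]
    - [0,0,50,0,0,0]

```text
clock: 2.6
tool_pos: [0.5309, -0.0581, 0.041]
ee_rot: [0.779, 0.627, 0.0, 0.0]
wrist_force: [-0.8, 0.5, 0.1]
opening: 0.065
grasp_force: 0.0
```

Run:
```python
from h import *
delta(np.load('p.npy'),-.0135,.024,.026)
a=shot('wrist','w2')['img'][230:400,160:460]
cv2.imwrite('pics/w2c.png',cv2.resize(a[:,:,::-1],None,fx=2.6,fy=2.6,interpolation=cv2.INTER_CUBIC))
```

```text
target [ 0.5305 -0.0541  0.026 ] shift [ 3.8 -1.3 15. ] turns [array([ 0.04,  0.01, -0.26]), array([ 1.0000e-02, -7.0000e-02,  1.7974e+02])] clock 2.6 F [-0.8  0.5  0.1] open 0.06495161305897862
```

View pics/w2c.png

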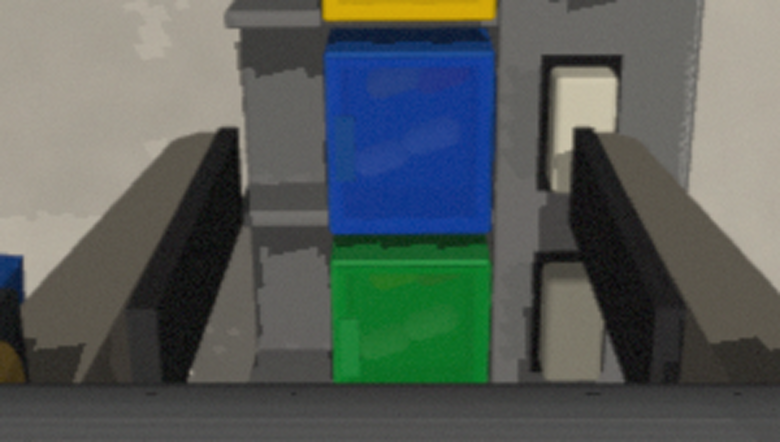

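Left finger stands ahead of the blue bay (crop 230,130), right one over the blue key (crop 585,130; key at 580,125). Shift 4 mm along the bay width, then press.

Emit:
jog_arm:
  deltas:
    - [2,-0.5,0,0,0,-0.2]
    - [4,-1,1,0,0,-0.2]
    - [4,-1,4,0,0,-0.2]
    - [4,-1,7,0,0,-0.2]
    - [4,-1,10,0,0,-0.2]
    - [4,-1,13,0,0,-0.2]
    - [4,-1,15.5,0,0,-0.2]
    - [4,-1,15.5,0,0,-0.2]

```text
clock: 3.45
tool_pos: [0.5303, -0.0538, 0.0251]
ee_rot: [0.778, 0.629, -0.0, -0.0]
wrist_force: [-2.2, 0.6, 4.7]
opening: 0.0655
grasp_force: 3.1
```

Run:
```python
from h import *
delta(np.load('p.npy'),-.0135,.024,.026)
a=shot('wrist','w3')['img'][130:400,160:460]
cv2.imwrite('pics/w3c.png',cv2.resize(a[:,:,::-1],None,fx=2.2,fy=2.2,interpolation=cv2.INTER_CUBIC))
```

```text
target [ 0.5305 -0.0541  0.026 ] shift [-0.3  0.2 -0.9] turns [array([-0.03, -0.01, -0.07]), array([-1.0000e-02,  4.0000e-02,  1.7993e+02])] clock 3.45 F [-2.2  0.6  4.7] open 0.06548068723618243
```

View pics/w3c.png

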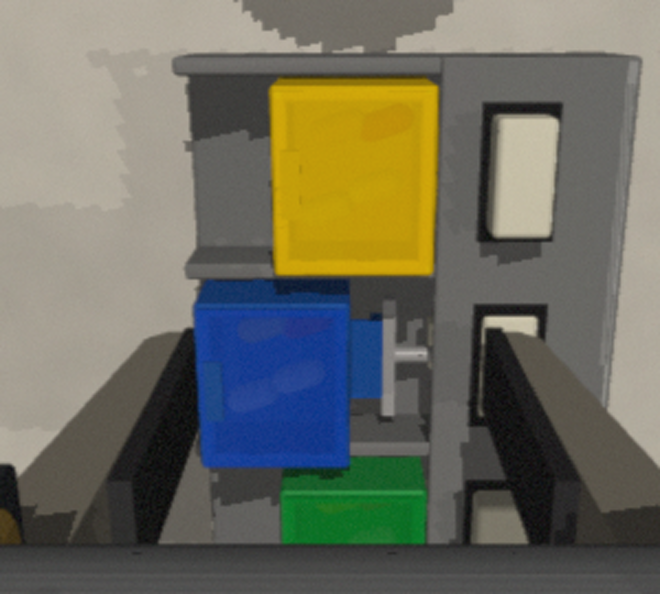

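The blue box (crop 275,375) is popped about 18 mm and rests on the left finger (195,380); yellow and green are still home. One hold call to let it settle, then a check on red.

Emit:
jog_arm:
  deltas:
    - [0,0,0,0,0,0]
    - [0,0,0,0,0,0]
    - [0,0,0,0,0,0]
    - [0,0,0,0,0,0]
    - [0,0,0,0,0,0]
    - [0,0,0,0,0,0]
    - [0,0,0,0,0,0]
    - [0,0,0,0,0,0]

```text
clock: 4.3
tool_pos: [0.5303, -0.0538, 0.0251]
ee_rot: [0.778, 0.629, -0.0, -0.0]
wrist_force: [-2.9, 1.2, 3.7]
opening: 0.0651
grasp_force: 3.2
```

Run:
```python
from h import *
b=shot('scene','s2')['img'][150:330,90:400]
cv2.imwrite('pics/s2c.png',cv2.resize(b[:,:,::-1],None,fx=2.5,fy=2.5,interpolation=cv2.INTER_CUBIC))
s=r.observe();print(s['wrist_force'],s['grasp_force'],s['opening'],s['tool_pos'])
```

```text
[-2.98757191  1.52543385  3.99707515] 3.1553269922733307 0.06498855130749441 [ 0.53030649 -0.05381784  0.02506986]
```

View pics/s2c.png

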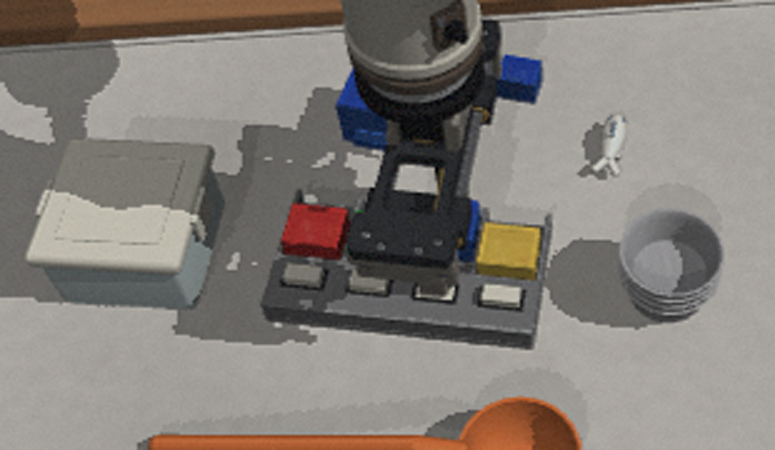

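Red (315,230) and yellow (508,248) are home, the tub, cups, ladle and fish rest have not moved, and the blue box is steady on the finger. Handing in.

```bash
python3 -c "
from h import *
print(sign_off())"
```

```text
the job is handed in; nothing more can be done
None
```

I pressed the blue box's key: the box popped out about 18 mm and is at rest against the front finger, the other three boxes are still shut in, nothing else on the cart moved, and the job is handed in.

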